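# Feel out the firm rest and stand the full bottle on it

## Robot

A 7-joint arm with a two-finger parallel gripper is mounted at the origin on the work surface. World frame = base frame: x ahead of the robot, y to its left, z up, the work surface at z = 0. Lengths are in m, angles in rad, forces in N, time in s.
With the tool pointing down it reaches from about 0.4 to 0.85 m from the base axis. Payload 10.4 kg.
Tool frame: the origin (TCP) lies between the finger pads; the fingertips stand 17 mm ahead of it and the grasp point (between the pads) lies 2 mm behind it; x points along the fingers, y is the direction in which the jaws open and shut, and the axes are right-handed (so a half turn about x gives the same grasp; the last joint's range is limited). The gripper opens to 87 mm and grips with 3 to 60 N. Pads are 19 mm wide; open, the fingers measure 117 mm over their backs; the gripper's body (75 mm by 190 mm) begins 51 mm behind the grasp point.
Start: joints at [-1.189, 0.332, -0.065, 1.46, 0.022, 1.35, -0.088], TCP at [0.246, 0.575, 0.24] pointing down, gripper open.
Joint ranges: [-2.6, 2.6], [-0.5, 2.12], [-1.47, 1.34], [0.16, 2.42], [-1.27, 4.41], [0.06, 2.06], [-2.6, 2.6]. Speed limits (rad/s): [2.22, 2.22, 2.79, 2.79, 3.14, 3.14, 3.14].

## Interface

Orientations are given as a unit quaternion [x, y, z, w].
In Python, from bench import r, optics, close_job gives the robot as it stands.
- The arm moves only by the shell command python3 -m inch 'ROWS' [OPENING] [FORCE]. ROWS is JSON, a list of rows, each an object with "translation": the shift along the tool's x, y, z in cm, a list of three; "spin": the turn about the tool's x in degrees. In form: [{"translation": [tx, ty, tz], "spin": spin}, ...]. A call has 1 to 20 rows; each row shifts and turns the pose as measured when the row begins, along the tool's axes as they then stand; what a row does not reach is not made up. A row lasts 1/8 s, in which the tool goes at most 62.5 mm and 10.7 degrees, less where a joint would pass 70% of its speed; a pose out of reach is approached as far as the arm can. A call is refused whole if a number of a shift passes 6.25 or a number of a turn 10.7, either way. A call with a gripper value outside its range is refused whole. OPENING is the closure, from 0 (fully open) to 1 (shut), set as the call begins (- or left out, the last holds). The fingers move at their own pace and stop on an object; FORCE is the grip in N (left out, the last holds). Time passes only in rows, so rows that do not move let the fingers close. It gives the time, the measured TCP pose, the force and the opening at its end, in the units of the state.
- r.read_state(): the state, without advancing time (a new reading comes with each control period).
- optics.camera(name): name is "scene" or "top" or "wrist"; returns the picture (480x640x3 uint8, red, green, blue); there is no depth.
- optics.camera_model(name): a dict with "camera_matrix" (3x3 intrinsics, pixels), "world_from_camera" (4x4, takes a point from camera to world coordinates); the wrist camera has in their place "tool_from_camera" (4x4, takes a point from camera to tool coordinates, whose origin is the TCP and whose axes are the tool frame's). Camera axes: x right, y down, z forward; pixel columns grow to the right and rows downward; lengths in m; the calibration is good to about 2 mm. A picture is of the moment at which its call begins: read the wrist's pose just before it. camera_model takes no time and is no camera call.
- close_job(): hands the job in, once; it reports no verdict.
The state is a dict: "time": time; "joint_positions": joint angles; "joint_vel": joint speeds; "joint_torque": joint torques, N m; "ee_pos": TCP position; "eef_rot": TCP orientation; "ft_force": force on the tool from outside, world axes, zero at the start; "torque": the same for the moment, N m; "width": finger opening in m.
Only numpy, scipy, OpenCV 4.12 (cv2) and the standard library are available. Lean on these libraries where they do the work, as an engineer would, in place of code of your own. Each camera call takes 0.05 s, during which the arm holds its last target.

## Task

Working from the left rest to the right one, press each of the three sprung foam rests straight down about 6 mm (never past 10 mm) and hold it a moment to feel how hard it pushes back. Then stand the full amber bottle upright in the middle of the firmest rest, the only one that carries it without sinking (never set it on one that sinks under it), and let go. Be gentle with the stand, keep the bottle upright, and leave the soap dish, caddy and jar where they are.

Things in the scene. Friction and masses are not known exactly. Their poses are not given: they have to be found in the camera images.
- stand: fixed white plastic bottle stand: a flat board 130 (x) by 360 (y) by 22 mm high with three round cups in a row along its y axis, each 92 mm across outside, 77 mm inside, its lip 42 mm above the underside; in each cup a sprung rest. Origin at the centre of its underside, y along the row towards the left rest, z up
- rest_left (a point): fixed point on the axis of the left (as seen from the robot's base, towards +y) cup, 38 mm above the stand's underside, where the centre of the untouched puck's underside lies; 110 mm between cups. The three springs cannot be told apart by eye and change places every time: one is weak (starts to yield at about 1.5 N), one middling (4 N), one firm (9.5 N); beyond that each pushes back 0.6 N more per mm
- rest_mid (a point): fixed point on the axis of the middle cup, 38 mm above the stand's underside, where the centre of the untouched puck's underside lies; 110 mm between cups. The three springs cannot be told apart by eye and change places every time: one is weak (starts to yield at about 1.5 N), one middling (4 N), one firm (9.5 N); beyond that each pushes back 0.6 N more per mm
- rest_right (a point): fixed point on the axis of the right (towards -y) cup, 38 mm above the stand's underside, where the centre of the untouched puck's underside lies; 110 mm between cups. The three springs cannot be told apart by eye and change places every time: one is weak (starts to yield at about 1.5 N), one middling (4 N), one firm (9.5 N); beyond that each pushes back 0.6 N more per mm
- puck_left: the left rest: a grey foam puck with a blue top disc, 72 mm across and 12 mm thick, lying loose in its cup on a hidden spring, its blue face 8 mm above the cup's lip; origin at the centre of its underside. It can be pressed straight down, at most 14 mm, and springs back when let go.
- puck_mid: the mid rest: a grey foam puck with a blue top disc, 72 mm across and 12 mm thick, lying loose in its cup on a hidden spring, its blue face 8 mm above the cup's lip; origin at the centre of its underside. It can be pressed straight down, at most 14 mm, and springs back when let go.
- puck_right: the right rest: a grey foam puck with a blue top disc, 72 mm across and 12 mm thick, lying loose in its cup on a hidden spring, its blue face 8 mm above the cup's lip; origin at the centre of its underside. It can be pressed straight down, at most 14 mm, and springs back when let go.
- bottle_center (a point): centre (half-way up) of the full amber plastic bottle, 190 mm tall in all, about 0.65 kg, standing upright: body 68 mm across up to 125 mm, then a shoulder to a neck 30 mm across, and a white round cap 36 mm across from 158 to 190 mm above the base (63 to 95 mm above this point), the place to grip; z towards the cap. It stands left or right of the stand
- dish: bystander: white ceramic soap dish with a green soap bar, 85 by 125 by 28 mm; origin at the centre of its underside; it stands on the other side of the stand from the bottle
- caddy: bystander: beige plastic compost caddy with its lid shut, 172 by 162 by 148 mm; origin at the centre of its underside
- jar: bystander: clear plastic jar with green cap and blue tablets, 76 mm across, 93 mm high; origin at the centre of its underside

How it is judged:
On the way, in this order (a step that is already met when the one before it is completed fails the run):
1. the left rest is held pressed about 6 mm down (4 to 8.5 mm) (z of puck_left in the frame of rest_left between -0.0085 and -0.004 m), for 0.2 s.
2. the mid rest is held pressed about 6 mm down (4 to 8.5 mm) (z of puck_mid in the frame of rest_mid between -0.0085 and -0.004 m), for 0.2 s.
3. the right rest is held pressed about 6 mm down (4 to 8.5 mm) (z of puck_right in the frame of rest_right between -0.0085 and -0.004 m), for 0.2 s.
At the end, for the whole second after the job is handed in: The bottle stands upright (within 0.1 rad), released, its axis within 15 mm of the axis of a rest, on that rest; all three rests are in their cups (pucks within 8 mm of centre) and pressed down less than 1.5 mm; soap dish, caddy and jar are within 30 mm of where they began (((horizontal distance between bottle_center and rest_left below 0.015 m and z of bottle_center in the frame of rest_left between 0.104 and 0.112 m) or (horizontal distance between bottle_center and rest_mid below 0.015 m and z of bottle_center in the frame of rest_mid between 0.104 and 0.112 m) or (horizontal distance between bottle_center and rest_right below 0.015 m and z of bottle_center in the frame of rest_right between 0.104 and 0.112 m)) and angle between bottle_center's own z axis and vertical below 0.1 rad and z of puck_left in the frame of rest_left above -0.0015 m and z of puck_mid in the frame of rest_mid above -0.0015 m and z of puck_right in the frame of rest_right above -0.0015 m and horizontal distance between puck_left and rest_left below 0.008 m and horizontal distance between puck_mid and rest_mid below 0.008 m and horizontal distance between puck_right and rest_right below 0.008 m and distance of each of dish, caddy, jar from where it was at the start of the episode below 0.03 m); the robot touches nothing.
It fails at once if a rest is pressed down more than 10 mm (z of puck_left in the frame of rest_left below -0.01 m or z of puck_mid in the frame of rest_mid below -0.01 m or z of puck_right in the frame of rest_right below -0.01 m).
It fails at once if the stand is pushed or struck, or a rest pushed by the fingers, with more than 25 N (contact force between anything else and stand above 25 N or contact force between the fingers and puck_left above 25 N or contact force between the fingers and puck_mid above 25 N or contact force between the fingers and puck_right above 25 N).
It fails at once if the bottle is put on a rest that sinks more than 3 mm under it ((horizontal distance between bottle_center and rest_left below 0.06 m and z of bottle_center in the frame of rest_left below 0.1035 m and z of puck_left in the frame of rest_left below -0.003 m) or (horizontal distance between bottle_center and rest_mid below 0.06 m and z of bottle_center in the frame of rest_mid below 0.1035 m and z of puck_mid in the frame of rest_mid below -0.003 m) or (horizontal distance between bottle_center and rest_right below 0.06 m and z of bottle_center in the frame of rest_right below 0.1035 m and z of puck_right in the frame of rest_right below -0.003 m)).
It fails at once if the bottle is tipped more than 0.5 rad (angle between bottle_center's own z axis and vertical above 0.5 rad).
It fails at once if soap dish, caddy or jar is moved more than 30 mm (distance of any of dish, caddy, jar from where it was at the start of the episode above 0.03 m).
It also fails if it takes over 62 s, if anything falls off the work surface, if the arm or the gripper's body presses on something with over 40 N, if the wrist force passes 120 N, or if a joint passes its speed limit or range.

## Working session

There is one attempt and no reset: what is moved stays moved. The work goes in short steps, Python scripts to look and compute and a shell command to move; the robot and the scene stay as the last step left them, time stands still between calls to the robot, and variables do not carry over. Pictures are saved under pics/ and viewed, and the job is handed in when it is done.

```bash
mkdir -p pics; ls; cat > h.py <<'E'
import numpy as np,cv2
from bench import r,optics
from scipy.spatial.transform import Rotation as R
def snap(n,f):
    s=r.read_state(); im=optics.camera(n); cv2.imwrite('pics/'+f,cv2.cvtColor(im,cv2.COLOR_RGB2BGR)); return im,s
def cam(n,s=None):
    m=optics.camera_model(n);K=np.array(m['camera_matrix'])
    if n=='wrist':
        T=np.eye(4);T[:3,:3]=R.from_quat(s['eef_rot']).as_matrix();T[:3,3]=s['ee_pos'];T=T@np.array(m['tool_from_camera'])
    else:T=np.array(m['world_from_camera'])
    return K,T
def ray(uv,z,K,T):
    d=T[:3,:3]@np.linalg.solve(K,[uv[0],uv[1],1]);o=T[:3,3];return o+d*(z-o[2])/d[2]
E
python3 - <<'E'
from h import *
for n in('top','scene'):
    im,s=snap(n,n+'0.png');print(cam(n))
print({k:np.round(v,4) for k,v in s.items()}); print(R.from_quat(s['eef_rot']).as_matrix().round(3))
E
```

```text
pics
(array([[609.38872911,   0.        , 310.82528851],
       [  0.        , 609.38872911, 243.31572236],
       [  0.        ,   0.        ,   1.        ]]), array([[ 0.02446376, -0.99779309,  0.06172897,  0.46207163],
       [-0.99949762, -0.02565672, -0.01860759,  0.03316212],
       [ 0.02015029, -0.06124275, -0.99791948,  1.46242268],
       [ 0.        ,  0.        ,  0.        ,  1.        ]]))
(array([[505.7681426 ,   0.        , 318.44590063],
       [  0.        , 505.7681426 , 241.99657904],
       [  0.        ,   0.        ,   1.        ]]), array([[-0.79129779,  0.48224385, -0.37588386,  1.02319782],
       [ 0.61122585,  0.63981973, -0.46586872,  0.6086272 ],
       [ 0.01583558, -0.59839082, -0.80104785,  1.133263  ],
       [ 0.        ,  0.        ,  0.        ,  1.        ]]))
{'time': np.float64(0.05), 'joint_positions': array([-1.1886,  0.3329, -0.0647,  1.4609,  0.0216,  1.3499, -0.0885]), 'joint_vel': array([ 0.0006, -0.0002, -0.0012, -0.0002, -0.0002, -0.001 ,  0.0004]), 'joint_torque': array([ 2.80000e-03, -6.25168e+01,  2.53000e-02, -3.91144e+01,
       -6.17000e-02,  3.69000e-02,  1.00000e-04]), 'ee_pos': array([0.246 , 0.5742, 0.2387]), 'eef_rot': array([ 0.1416,  0.6927, -0.1426,  0.6926]), 'ft_force': array([-0.0711, -0.5068, -0.4317]), 'torque': array([ 0.0058,  0.0011, -0.0079]), 'width': np.float64(0.087)}
[[-0.     0.394  0.919]
 [-0.001  0.919 -0.394]
 [-1.    -0.001  0.   ]]
```

View pics/top0.png

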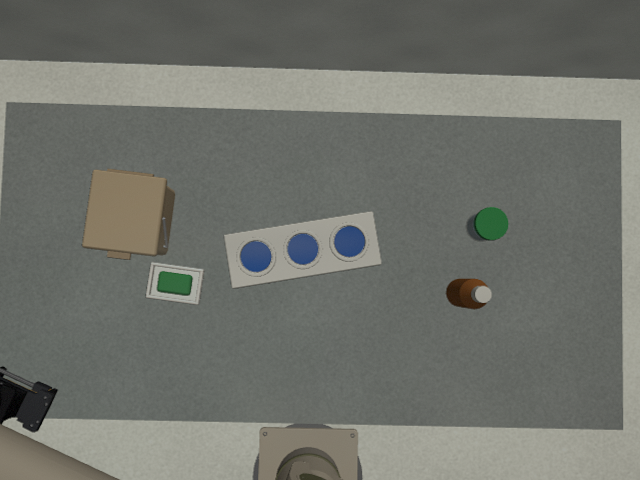

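View pics/scene0.png

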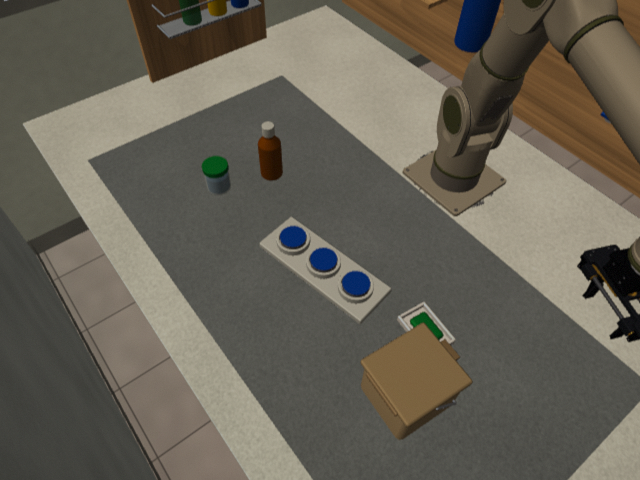

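The top view shows the blue discs at about (256,257), (303,249) and (350,241). The bottle cap is at (481,294), the jar at (491,223), and the dish and caddy are on the left. Next I measure them.

```bash
cat >> h.py <<'E'
def blobs(im,lo,hi,amin=80):
    m=cv2.inRange(cv2.cvtColor(im,cv2.COLOR_RGB2HSV),lo,hi)
    n,l,st,c=cv2.connectedComponentsWithStats(m)
    return [(c[i],st[i]) for i in range(1,n) if st[i][4]>amin]
E
python3 - <<'E'
from h import *
for n in('top','scene'):
    im=cv2.cvtColor(cv2.imread(f'pics/{n}0.png'),cv2.COLOR_BGR2RGB);K,T=cam(n)
    for c,st in blobs(im,(105,120,50),(130,255,255)): print(n,'blue',c.round(1),st[4],ray(c,.05,K,T).round(4))
    x0,y0,x1,y1=(462,278,500,310) if n=='top' else (255,118,282,138)
    sub=im.copy();mask=np.zeros(im.shape[:2],bool);mask[y0:y1,x0:x1]=1;sub[~mask]=0
    for c,st in blobs(sub,(0,0,130),(180,60,255),20): print(n,'cap',c.round(1),st,ray(c,.19,K,T).round(4),ray(c,.174,K,T).round(4))
    sub=im.copy();
    for c,st in blobs(sub,(5,130,30),(16,255,200),150): print(n,'amb',c.round(1),st)
E
```

```text
top blue [349.2 241. ] 698 [ 0.5572 -0.0824  0.05  ]
top blue [302.6 248.7] 681 [0.5364 0.0257 0.05  ]
top blue [255.6 256.4] 684 [0.5158 0.1338 0.05  ]
top cap [483.  293.9] [475 286  17  17 220] [ 0.4439 -0.3536  0.19  ] [ 0.4437 -0.3585  0.174 ]
top amb [463.4 292.4] [447 279  40  30 763]
scene blue [469.9  23.5] 1130 [-0.6306 -0.5178  0.05  ]
scene blue [292.6 236.4] 437 [ 0.5589 -0.0782  0.05  ]
scene blue [323.1 258.8] 478 [0.5386 0.0294 0.05  ]
scene blue [355.7 282.8] 524 [0.5183 0.1371 0.05  ]
scene cap [267.1 125.3] [262 122  12   8  78] [ 0.4458 -0.3502  0.19  ] [ 0.436  -0.3664  0.174 ]
scene amb [189.5  36.8] [ 127    0  139   82 5254]
scene amb [420.9  27.2] [ 342    0  133   80 4840]
scene amb [630.3  16.7] [617   0  23  46 699]
scene amb [573.3 117.7] [ 513   41  127  157 8163]
scene amb [269.8 157.5] [258 136  24  44 896]
```

```bash
python3 -m inch '[{"translation":[0,-2,3],"spin":0},{"translation":[0,-2.5,3.5],"spin":0},{"translation":[0,-2.5,3.5],"spin":0},{"translation":[0,-2.5,3.5],"spin":0},{"translation":[0,-2.5,3.5],"spin":0},{"translation":[0,-2.5,3.5],"spin":0},{"translation":[0,-2.5,3.5],"spin":0},{"translation":[0,-2.5,3.5],"spin":0},{"translation":[0,-2.5,3.5],"spin":0},{"translation":[0,-2.5,3.5],"spin":0},{"translation":[0,-2.5,3.5],"spin":0},{"translation":[0,-1,1.5],"spin":0},{"translation":[0,0,0],"spin":0}]' 1 20
cat > st.py <<'E'
from h import *
import sys
s=r.read_state();M=R.from_quat(s['eef_rot']).as_matrix()
print('t',round(float(s['time']),2),'p',np.round(s['ee_pos'],4),'F',np.round(s['ft_force'],2),'w',round(float(s['width']),4)); print(M.round(3).tolist())
if len(sys.argv)>1:
    g=np.array(list(map(float,sys.argv[1:4])));print('cm',(M.T@(g-s['ee_pos'])*100).round(2))
E
python3 st.py .517 .1355 .085
```

```text
time: 1.72
ee_pos: [0.5041, 0.1462, 0.2347]
eef_rot: [0.139, 0.694, -0.145, 0.691]
ft_force: [-0.2, -0.4, 0.8]
width: 0.0003
t 1.73 p [0.5041 0.1462 0.2347] F [-0.18 -0.44  0.85] w 0.0003
[[-0.006, 0.393, 0.919], [-0.007, 0.919, -0.393], [-1.0, -0.009, -0.003]]
cm [14.97 -0.35  1.65]
```

```bash
python3 - <<'E'
from h import *
im,s=snap('wrist','w1.png');K,T=cam('wrist',s);print(T.round(3))
for c,st in blobs(im,(105,120,50),(130,255,255),500): print(c.round(1),st,ray(c,.05,K,T).round(4))
E
```

```text
[[ 0.394  0.885  0.25   0.435]
 [ 0.919 -0.376 -0.115  0.177]
 [-0.008  0.275 -0.961  0.38 ]
 [ 0.     0.     0.     1.   ]]
[316.3 237. ] [ 275  197   83   80 5193] [0.5139 0.1344 0.05  ]
[212.9 285.2] [ 176  267   77   40 1956] [0.5185 0.0327 0.05  ]
[124.8 379.8] [  88  369   70   27 1421] [ 0.5715 -0.0893  0.05  ]
```

View pics/w1.png

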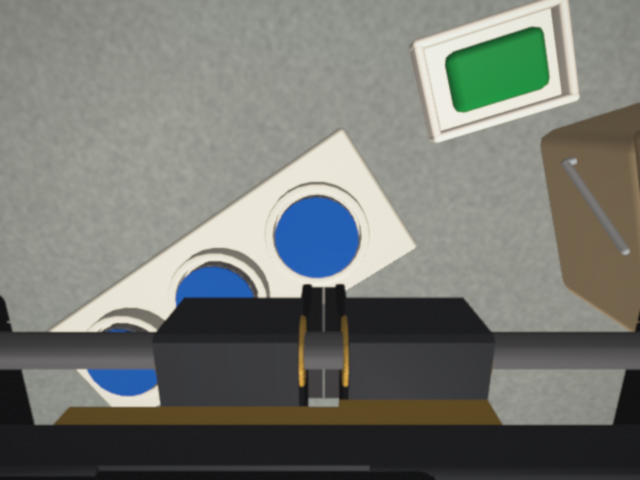

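The wrist view shows the left disc at (316,237), unobstructed, and its position agrees with the other views. I'll go down above it.

```bash
python3 -m inch '[{"translation":[2,-0.1,0.5],"spin":0},{"translation":[2.5,-0.1,0.5],"spin":0},{"translation":[2.5,-0.1,0.4],"spin":0},{"translation":[2.5,0,0.2],"spin":0},{"translation":[2.5,0,0],"spin":0},{"translation":[1.5,0,0],"spin":0},{"translation":[0.3,0,0],"spin":0},{"translation":[0,0,0],"spin":0}]' ; python3 st.py .5165 .135 .069
```

```text
time: 2.78
ee_pos: [0.5125, 0.1482, 0.0931]
eef_rot: [0.135, 0.696, -0.138, 0.691]
ft_force: [-0.0, 0.3, -0.2]
width: 0.0005
t 2.77 p [0.5125 0.1482 0.0931] F [-0.01  0.34 -0.16] w 0.0005
[[-0.008, 0.379, 0.925], [-0.002, 0.925, -0.379], [-1.0, -0.005, -0.006]]
cm [ 2.41 -1.06  0.89]
```

```bash
python3 -m inch '[{"translation":[0.6,-0.6,0.5],"spin":0},{"translation":[0.6,-0.5,0.4],"spin":0},{"translation":[0.6,-0.1,0],"spin":0},{"translation":[0,0,0],"spin":0}]' ; python3 st.py .5165 .135 .067
```

```text
time: 3.28
ee_pos: [0.5174, 0.1324, 0.0754]
eef_rot: [0.136, 0.695, -0.138, 0.692]
ft_force: [0.1, -0.1, 0.2]
width: 0.0004
t 3.27 p [0.5174 0.1324 0.0754] F [ 0.09 -0.09  0.19] w 0.0004
[[-0.005, 0.38, 0.925], [-0.002, 0.925, -0.38], [-1.0, -0.003, -0.004]]
cm [ 0.84  0.2  -0.18]
```

```bash
python3 -m inch '[{"translation":[0.4,0.1,0],"spin":0},{"translation":[0.2,0.1,0],"spin":0},{"translation":[0.2,0,0],"spin":0}]' ; python3 st.py .5165 .135 .061
```

```text
time: 3.65
ee_pos: [0.5184, 0.1349, 0.0672]
eef_rot: [0.136, 0.695, -0.138, 0.692]
ft_force: [1.3, -0.8, 2.3]
width: 0.0002
t 3.65 p [0.5184 0.1349 0.0672] F [ 1.29 -0.8   2.29] w 0.0002
[[-0.005, 0.38, 0.925], [-0.001, 0.925, -0.38], [-1.0, -0.003, -0.004]]
cm [ 0.62 -0.06 -0.18]
```

```bash
python3 -m inch '[{"translation":[0.1,0,0],"spin":0},{"translation":[0.1,0,0],"spin":0}]' ; python3 st.py .5165 .135 .061
```

```text
time: 3.9
ee_pos: [0.5184, 0.1349, 0.0653]
eef_rot: [0.136, 0.695, -0.138, 0.692]
ft_force: [-2.1, -0.3, 3.0]
width: 0.0005
t 3.9 p [0.5184 0.1349 0.0653] F [-2.11 -0.34  3.03] w 0.0005
[[-0.005, 0.38, 0.925], [-0.001, 0.925, -0.38], [-1.0, -0.003, -0.004]]
cm [ 0.43 -0.06 -0.18]
```

```bash
python3 -m inch '[{"translation":[0.15,0,0],"spin":0},{"translation":[0.15,0,0],"spin":0},{"translation":[0.1,0,0],"spin":0},{"translation":[0,0,0],"spin":0},{"translation":[0,0,0],"spin":0}]' ; python3 st.py .5165 .135 .061
```

```text
time: 4.53
ee_pos: [0.5184, 0.1349, 0.0616]
eef_rot: [0.136, 0.695, -0.137, 0.692]
ft_force: [-2.6, -0.5, 4.2]
width: 0.0007
t 4.53 p [0.5184 0.1349 0.0616] F [-2.62 -0.54  4.16] w 0.0007
[[-0.005, 0.38, 0.925], [-0.001, 0.925, -0.38], [-1.0, -0.002, -0.004]]
cm [ 0.07 -0.07 -0.18]
```

```bash
python3 -m inch '[{"translation":[0.1,0,0],"spin":0},{"translation":[0,0,0],"spin":0},{"translation":[0,0,0],"spin":0},{"translation":[0,0,0],"spin":0}]' ; python3 st.py .5375 .0275 .08; python3 - <<'E'
from h import *
snap('scene','s2.png')
E
```

```text
time: 5.03
ee_pos: [0.5185, 0.135, 0.0611]
eef_rot: [0.136, 0.695, -0.137, 0.692]
ft_force: [-2.6, -0.9, 5.8]
width: 0.0003
t 5.03 p [0.5185 0.135  0.0611] F [-2.55 -0.85  5.81] w 0.0003
[[-0.005, 0.38, 0.925], [-0.001, 0.925, -0.38], [-1.0, -0.002, -0.004]]
cm [-1.89 -9.22  5.84]
```

View pics/s2.png

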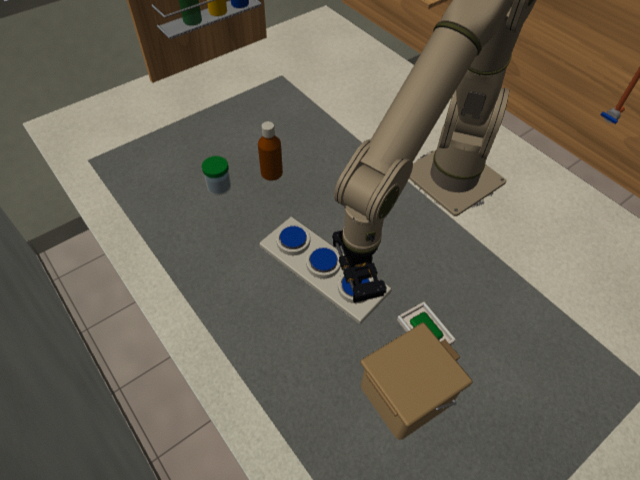

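The scene view shows the fingers on the left rest at about (355,285). Holding 5.9 mm down, it pushes back with about 4 to 6 N, so it isn't the firm one. On to the middle rest.

```bash
python3 -m inch '[{"translation":[-0.8,0,0],"spin":0},{"translation":[-1.3,0,0],"spin":0},{"translation":[-0.2,-2,1.3],"spin":0},{"translation":[0,-2.5,1.7],"spin":0},{"translation":[0,-2.5,1.6],"spin":0},{"translation":[0,-1.9,1.1],"spin":0},{"translation":[0,-0.4,0.2],"spin":0},{"translation":[0.2,0,0],"spin":0},{"translation":[0,0,0],"spin":0}]' ; python3 st.py .5375 .0275 .068
```

```text
time: 6.2
ee_pos: [0.5395, 0.0267, 0.0874]
eef_rot: [0.136, 0.694, -0.135, 0.694]
ft_force: [0.5, 0.4, -0.5]
width: 0.0004
t 6.2 p [0.5395 0.0267 0.0874] F [ 0.48  0.43 -0.49] w 0.0004
[[-0.001, 0.377, 0.926], [0.002, 0.926, -0.377], [-1.0, 0.001, -0.001]]
cm [ 1.94 -0.   -0.22]
```

```bash
python3 -m inch '[{"translation":[0.6,0,-0.1],"spin":0},{"translation":[0.6,0,-0.1],"spin":0},{"translation":[0.4,0,0],"spin":0},{"translation":[0.15,0,0],"spin":0},{"translation":[0.1,0,0],"spin":0},{"translation":[0.1,0,0],"spin":0}]' ; python3 st.py .5375 .0275 .061
```

```text
time: 6.95
ee_pos: [0.5371, 0.0296, 0.067]
eef_rot: [0.135, 0.695, -0.134, 0.693]
ft_force: [-4.9, -0.4, 9.9]
width: 0.0004
t 6.95 p [0.5371 0.0296 0.067 ] F [-4.87 -0.38  9.94] w 0.0004
[[-0.002, 0.374, 0.927], [0.002, 0.927, -0.374], [-1.0, 0.002, -0.003]]
cm [ 0.6  -0.18  0.11]
```

```bash
python3 -m inch '[{"translation":[0.15,0,0],"spin":0},{"translation":[0.15,0,0],"spin":0},{"translation":[0.15,0,0],"spin":0}]' ; python3 st.py .5375 .0275 .061
```

```text
time: 7.32
ee_pos: [0.5372, 0.0296, 0.0649]
eef_rot: [0.136, 0.695, -0.134, 0.693]
ft_force: [-5.0, -0.7, 11.4]
width: 0.0003
t 7.33 p [0.5372 0.0296 0.0649] F [-5.03 -0.65 11.44] w 0.0003
[[-0.002, 0.375, 0.927], [0.004, 0.927, -0.375], [-1.0, 0.003, -0.003]]
cm [ 0.39 -0.18  0.11]
```

```bash
python3 -m inch '[{"translation":[0.15,0,0],"spin":0},{"translation":[0.1,0,0],"spin":0},{"translation":[0.05,0,0],"spin":0}]' ; python3 st.py .5375 .0275 .061
```

```text
time: 7.7
ee_pos: [0.5371, 0.0296, 0.0646]
eef_rot: [0.137, 0.695, -0.134, 0.693]
ft_force: [-5.0, -0.5, 11.3]
width: 0.0005
t 7.7 p [0.5371 0.0296 0.0646] F [-5.04 -0.48 11.29] w 0.0005
[[-0.003, 0.375, 0.927], [0.005, 0.927, -0.375], [-1.0, 0.004, -0.004]]
cm [ 0.36 -0.18  0.11]
```

```bash
python3 -m inch '[{"translation":[0.25,0,0],"spin":0},{"translation":[0.25,0,0],"spin":0},{"translation":[0.25,0,0],"spin":0}]' ; python3 st.py .5375 .0275 .061
```

```text
time: 8.07
ee_pos: [0.5372, 0.0295, 0.0601]
eef_rot: [0.138, 0.695, -0.133, 0.693]
ft_force: [-6.9, -0.1, 13.9]
width: 0.0007
t 8.07 p [0.5372 0.0295 0.0601] F [-6.93 -0.13 13.91] w 0.0007
[[-0.003, 0.376, 0.927], [0.007, 0.927, -0.376], [-1.0, 0.005, -0.005]]
cm [-0.09 -0.18  0.1 ]
```

```bash
python3 -m inch '[{"translation":[0.1,0,0],"spin":0},{"translation":[0.1,0,0],"spin":0},{"translation":[0.1,0,0],"spin":0}]' ; python3 st.py .558 -.0803 .085
```

```text
time: 8.45
ee_pos: [0.5372, 0.0295, 0.0603]
eef_rot: [0.138, 0.696, -0.133, 0.692]
ft_force: [-6.5, -0.1, 13.9]
width: 0.0007
t 8.45 p [0.5372 0.0295 0.0603] F [-6.52 -0.1  13.93] w 0.0007
[[-0.003, 0.377, 0.926], [0.008, 0.926, -0.377], [-1.0, 0.007, -0.006]]
cm [-2.57 -9.37  6.05]
```

The middle rest held 6.7 mm down at about 13.9 N, which makes it the firm one. On to the right rest.

```bash
python3 -m inch '[{"translation":[-0.8,0,0],"spin":0},{"translation":[-1.5,0,0],"spin":0},{"translation":[-0.2,-2,1.3],"spin":0},{"translation":[0,-2.5,1.7],"spin":0},{"translation":[0,-2.5,1.6],"spin":0},{"translation":[0,-1.9,1.1],"spin":0},{"translation":[0,-0.6,0.3],"spin":0},{"translation":[0.2,0,0],"spin":0},{"translation":[0,0,0],"spin":0}]' ; python3 st.py .558 -.0803 .068
```

```text
time: 9.57
ee_pos: [0.5597, -0.0822, 0.0879]
eef_rot: [0.138, 0.694, -0.131, 0.694]
ft_force: [0.1, 0.4, -0.3]
width: 0.0008
t 9.57 p [ 0.5597 -0.0822  0.0879] F [ 0.07  0.43 -0.29] w 0.0008
[[0.002, 0.374, 0.927], [0.01, 0.927, -0.374], [-1.0, 0.01, -0.002]]
cm [ 1.99  0.1  -0.22]
```

```bash
python3 -m inch '[{"translation":[0.6,0.1,-0.1],"spin":0},{"translation":[0.6,0.1,-0.1],"spin":0},{"translation":[0.4,0,0],"spin":0},{"translation":[0.15,0,0],"spin":0},{"translation":[0.1,0,0],"spin":0},{"translation":[0.1,0,0],"spin":0}]' ; python3 st.py .558 -.0803 .061
```

```text
time: 10.32
ee_pos: [0.5583, -0.0769, 0.067]
eef_rot: [0.138, 0.695, -0.13, 0.694]
ft_force: [-1.7, 0.5, 3.9]
width: 0.0004
t 10.32 p [ 0.5583 -0.0769  0.067 ] F [-1.71  0.47  3.89] w 0.0004
[[0.001, 0.371, 0.928], [0.011, 0.928, -0.371], [-1.0, 0.01, -0.004]]
cm [ 0.59 -0.34  0.1 ]
```

```bash
python3 -m inch '[{"translation":[0.15,0,0],"spin":0},{"translation":[0.15,0,0],"spin":0},{"translation":[0.15,0,0],"spin":0}]' ; python3 st.py .558 -.0803 .061
```

```text
time: 10.7
ee_pos: [0.5583, -0.0769, 0.0634]
eef_rot: [0.138, 0.695, -0.13, 0.694]
ft_force: [-3.1, 0.7, 6.8]
width: 0.0005
t 10.7 p [ 0.5583 -0.0769  0.0634] F [-3.1   0.75  6.76] w 0.0005
[[0.001, 0.372, 0.928], [0.012, 0.928, -0.372], [-1.0, 0.011, -0.004]]
cm [ 0.24 -0.33  0.1 ]
```

```bash
python3 -m inch '[{"translation":[0.15,0,0],"spin":0},{"translation":[0.15,0,0],"spin":0},{"translation":[0.05,0,0],"spin":0},{"translation":[0.05,0,0],"spin":0},{"translation":[0.05,0,0],"spin":0}]' ; python3 st.py .558 -.0803 .061
```

```text
time: 11.32
ee_pos: [0.5583, -0.0769, 0.0611]
eef_rot: [0.139, 0.695, -0.129, 0.694]
ft_force: [-3.3, -0.2, 8.4]
width: 0.0007
t 11.32 p [ 0.5583 -0.0769  0.0611] F [-3.3  -0.21  8.4 ] w 0.0007
[[0.001, 0.372, 0.928], [0.013, 0.928, -0.372], [-1.0, 0.013, -0.004]]
cm [ 0.01 -0.33  0.09]
```

The right rest gives about 8.4 N, so it's the middling one. I'll hold a moment, lift, and head for the bottle.

```bash
python3 -m inch '[{"translation":[0.05,0,0],"spin":0},{"translation":[0.05,0,0],"spin":0},{"translation":[-0.8,0,0],"spin":0},{"translation":[-2,0,0],"spin":0},{"translation":[-4,0,0],"spin":0},{"translation":[-5,0,0],"spin":0},{"translation":[-5,0,0],"spin":0},{"translation":[-4,0,0],"spin":0},{"translation":[0,0,0],"spin":0}]' 0.25 ; python3 st.py .445 -.352 .26
python3 - <<'E'
from h import *
im,s=snap('top','t3.png');K,T=cam('top')
for c,st in blobs(im,(105,120,50),(130,255,255),300): print(c.round(1),st,ray(c,.05,K,T).round(4))
E
```

```text
time: 12.45
ee_pos: [0.5581, -0.0805, 0.2775]
eef_rot: [0.14, 0.693, -0.13, 0.695]
ft_force: [-0.0, -0.2, -0.6]
width: 0.065
t 12.45 p [ 0.5581 -0.0805  0.2775] F [-0.03 -0.25 -0.63] w 0.065
[[0.005, 0.374, 0.927], [0.013, 0.927, -0.374], [-1.0, 0.014, -0.001]]
cm [  1.33 -29.43  -0.34]
[302.5 248.6] [288 234  30  30 689] [0.5367 0.0258 0.05  ]
[255.6 256.3] [241 242  30  30 692] [0.5161 0.1339 0.05  ]
```

View pics/t3.png

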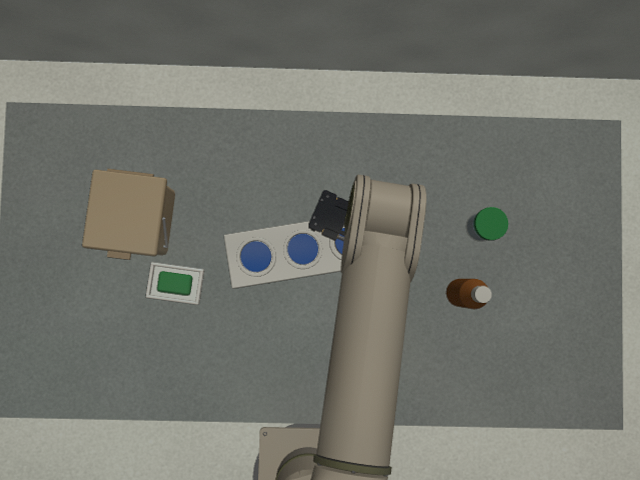

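The top view shows the left and middle rests back in their cups, at (256,256) and (302,249), and everything else unmoved. Next, the bottle.

```bash
python3 -m inch '[{"translation":[0,-2,0],"spin":0},{"translation":[0,-3.5,-0.1],"spin":0},{"translation":[0,-4,-0.1],"spin":0},{"translation":[0,-4,-0.1],"spin":0},{"translation":[0,-4,-0.1],"spin":0},{"translation":[0,-4,-0.1],"spin":0},{"translation":[0,-4,-0.1],"spin":0},{"translation":[0,-3,0],"spin":0},{"translation":[0,-1,0],"spin":0},{"translation":[0,0,0],"spin":0}]' 0.15; python3 st.py .445 -.352 .26
python3 - <<'E'
from h import *
im,s=snap('wrist','w4.png')
E
```

```text
time: 13.75
ee_pos: [0.4227, -0.3683, 0.2599]
eef_rot: [0.142, 0.701, -0.134, 0.686]
ft_force: [0.5, 0.4, 0.4]
width: 0.0741
t 13.75 p [ 0.4227 -0.3683  0.2599] F [0.48 0.43 0.43] w 0.0741
[[-0.019, 0.384, 0.923], [0.015, 0.923, -0.383], [-1.0, 0.007, -0.024]]
cm [-0.02  2.36  1.44]
```

View pics/w4.png

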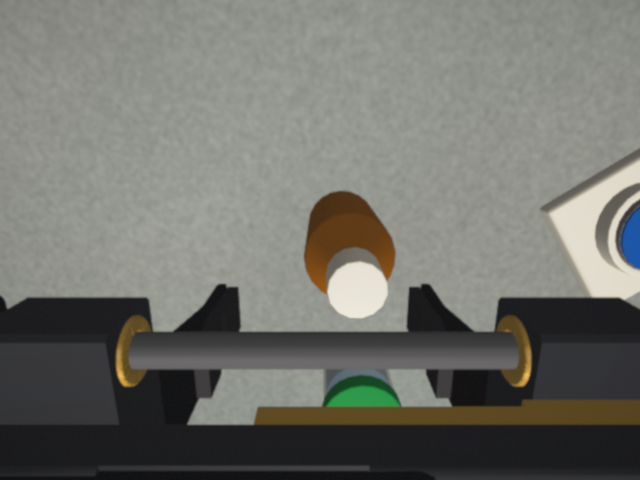

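The wrist view shows the cap's top face centred at about (357.5,288.5), between the open fingers. The jar's green cap lies behind the gripper.

```bash
python3 - <<'E'
from h import *
s=r.read_state();K,T=cam('wrist',s)
p=ray((357.5,288.5),.19,K,T);print(p.round(4))
M=R.from_quat(s['eef_rot']).as_matrix()
print((M.T@(np.array([p[0],p[1],.172])-s['ee_pos'])*100).round(2))
E
```

```text
[ 0.4418 -0.3533  0.19  ]
[8.77 2.   1.39]
```

```bash
python3 -m inch '[{"translation":[1,1,0.8],"spin":0},{"translation":[1,1,0.7],"spin":0},{"translation":[1,0.2,0.1],"spin":0},{"translation":[0,0,0],"spin":0},{"translation":[0,0,0],"spin":0}]' 0; python3 st.py .4435 -.353 .171
```

```text
time: 14.42
ee_pos: [0.4496, -0.3478, 0.2264]
eef_rot: [0.14, 0.702, -0.131, 0.686]
ft_force: [-0.5, -0.1, -0.3]
width: 0.0868
t 14.43 p [ 0.4496 -0.3478  0.2264] F [-0.54 -0.07 -0.25] w 0.0868
[[-0.021, 0.377, 0.926], [0.018, 0.926, -0.376], [-1.0, 0.008, -0.026]]
cm [ 5.54 -0.76 -0.23]
```

```bash
python3 -m inch '[{"translation":[0.5,-0.6,-0.2],"spin":0},{"translation":[1.5,-0.2,0],"spin":0},{"translation":[1.6,0,0],"spin":0},{"translation":[1.2,0,0],"spin":0},{"translation":[0.5,0,0],"spin":0},{"translation":[0,0,0],"spin":0}]' 0; python3 st.py .4435 -.353 .171
python3 - <<'E'
from h import *
im,s=snap('wrist','w5.png')
im,s=snap('scene','s5.png')
E
```

```text
time: 15.18
ee_pos: [0.4422, -0.3546, 0.1693]
eef_rot: [0.141, 0.702, -0.132, 0.685]
ft_force: [0.4, -0.4, 1.2]
width: 0.0873
t 15.18 p [ 0.4422 -0.3546  0.1693] F [ 0.38 -0.39  1.19] w 0.0873
[[-0.021, 0.378, 0.925], [0.018, 0.926, -0.378], [-1.0, 0.008, -0.026]]
cm [-0.17  0.2   0.06]
```

View pics/w5.png

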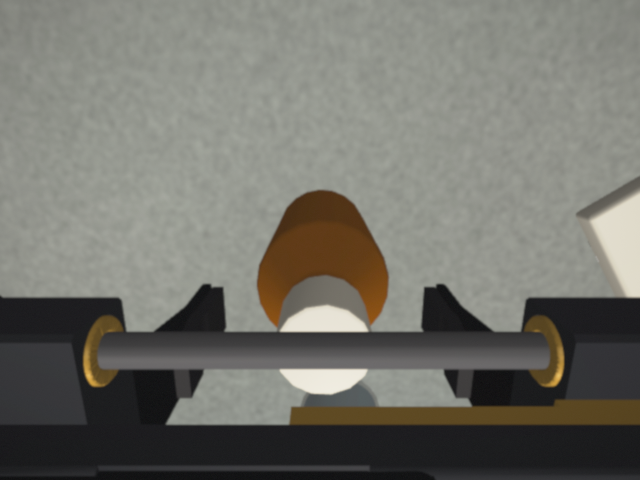

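View pics/s5.png

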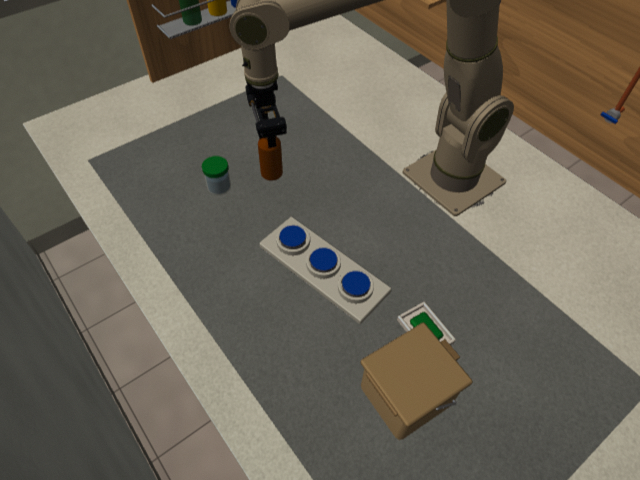

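The wrist view shows the cap centred between the pads (column 324 against the pads' midpoint at 323). Closing the gripper.

```bash
python3 -m inch '[{"translation":[0,0,0],"spin":0},{"translation":[0,0,0],"spin":0},{"translation":[0,0,0],"spin":0},{"translation":[0,0,0],"spin":0},{"translation":[0,0,0],"spin":0},{"translation":[0,0,0],"spin":0}]' 1 40; python3 st.py .4435 -.353 .171
```

```text
time: 16.02
ee_pos: [0.4431, -0.3551, 0.1711]
eef_rot: [0.141, 0.701, -0.132, 0.686]
ft_force: [-0.6, 1.1, 0.5]
width: 0.035
t 16.02 p [ 0.4431 -0.3551  0.1711] F [-0.58  1.13  0.5 ] w 0.035
[[-0.018, 0.378, 0.926], [0.016, 0.926, -0.378], [-1.0, 0.008, -0.023]]
cm [ 0.02  0.21 -0.04]
```

```bash
python3 -m inch '[{"translation":[-0.5,0,0],"spin":0},{"translation":[-1.5,0,0],"spin":0},{"translation":[-2.5,0,0],"spin":0},{"translation":[-2.5,0,0],"spin":0},{"translation":[-2.5,0,0],"spin":0},{"translation":[-1.5,0,0],"spin":0},{"translation":[-0.5,0,0],"spin":0},{"translation":[0,0,0],"spin":0}]'; python3 st.py .537 .027 .265
```

```text
time: 17.02
ee_pos: [0.4435, -0.356, 0.2901]
eef_rot: [0.141, 0.703, -0.131, 0.684]
ft_force: [-0.3, -0.2, -6.5]
width: 0.0352
t 17.02 p [ 0.4435 -0.356   0.2901] F [-0.35 -0.16 -6.52] w 0.0352
[[-0.024, 0.379, 0.925], [0.019, 0.925, -0.378], [-1.0, 0.009, -0.029]]
cm [ 3.02 38.96 -5.76]
```

```bash
python3 -m inch '[{"translation":[0,1,0],"spin":0},{"translation":[0,2,-0.3],"spin":0},{"translation":[0,3,-0.5],"spin":0},{"translation":[0,3,-0.5],"spin":0},{"translation":[0,3,-0.5],"spin":0},{"translation":[0,3,-0.5],"spin":0},{"translation":[0,3,-0.5],"spin":0},{"translation":[0,3,-0.5],"spin":0},{"translation":[0,3,-0.5],"spin":0},{"translation":[0,3,-0.5],"spin":0},{"translation":[0,3,-0.4],"spin":0},{"translation":[0,2.5,-0.3],"spin":0},{"translation":[0,2,-0.2],"spin":0},{"translation":[0,1,0],"spin":0},{"translation":[0,0,0],"spin":0}]'; python3 st.py .537 .027 .265
```

```text
time: 18.9
ee_pos: [0.5278, 0.0142, 0.2837]
eef_rot: [0.139, 0.71, -0.13, 0.678]
ft_force: [0.3, -0.9, -6.5]
width: 0.0352
t 18.9 p [0.5278 0.0142 0.2837] F [ 0.26 -0.86 -6.53] w 0.0352
[[-0.042, 0.374, 0.927], [0.022, 0.928, -0.373], [-0.999, 0.005, -0.047]]
cm [1.86 1.52 0.46]
```

```bash
python3 -m inch '[{"translation":[0.5,0.5,0.3],"spin":0},{"translation":[0.7,0.6,0.3],"spin":0},{"translation":[0.5,0.2,0.2],"spin":0},{"translation":[0.2,0,0],"spin":0},{"translation":[0,0,0],"spin":0},{"translation":[0,0,0],"spin":0}]'; python3 st.py .541 .026 .235
python3 - <<'E'
from h import *
im,s=snap('scene','s6.png');cv2.imwrite('pics/s6c.png',cv2.resize(cv2.cvtColor(im[120:320,220:420],cv2.COLOR_RGB2BGR),(600,600)))
im,s=snap('wrist','w6.png')
E
```

```text
time: 19.65
ee_pos: [0.5398, 0.0211, 0.2626]
eef_rot: [0.14, 0.71, -0.132, 0.678]
ft_force: [-0.5, 0.1, -6.9]
width: 0.0346
t 19.65 p [0.5398 0.0211 0.2626] F [-0.54  0.06 -6.89] w 0.0346
[[-0.042, 0.378, 0.925], [0.021, 0.926, -0.377], [-0.999, 0.003, -0.047]]
cm [2.77 0.49 0.06]
```

View pics/s6c.png

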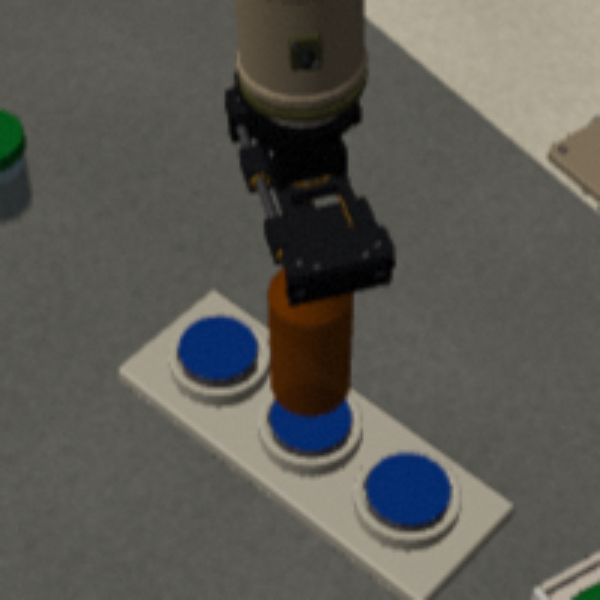

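View pics/w6.png

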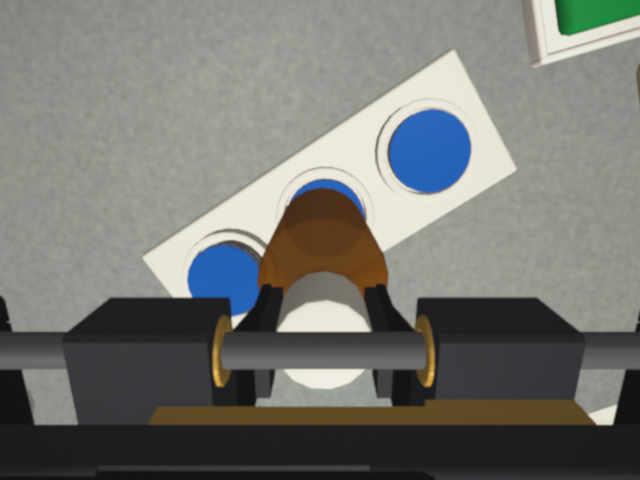

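The scene and wrist views show the bottle upright and hanging over the middle rest, with its base in line with the rest. Lowering.

```bash
python3 -m inch '[{"translation":[0.4,0.3,0.1],"spin":0},{"translation":[0.8,0.2,0.1],"spin":0},{"translation":[0.8,0.1,0],"spin":0},{"translation":[0.8,0,0],"spin":0},{"translation":[0.5,0,0],"spin":0},{"translation":[0,0,0],"spin":0}]'; python3 st.py .541 .026 .222
```

```text
time: 20.5
ee_pos: [0.5424, 0.0272, 0.2268]
eef_rot: [0.14, 0.71, -0.132, 0.677]
ft_force: [-0.3, -0.3, -6.3]
width: 0.035
t 20.5 p [0.5424 0.0272 0.2268] F [-0.31 -0.31 -6.29] w 0.035
[[-0.043, 0.377, 0.925], [0.021, 0.926, -0.377], [-0.999, 0.003, -0.048]]
cm [ 0.48 -0.17 -0.06]
```

```bash
python3 -m inch '[{"translation":[0.2,-0.1,0],"spin":0},{"translation":[0.15,-0.1,0],"spin":0},{"translation":[0.1,0,0],"spin":0},{"translation":[0,0,0],"spin":0}]'; python3 st.py .541 .026 .221
```

```text
time: 21.0
ee_pos: [0.5417, 0.0252, 0.2227]
eef_rot: [0.14, 0.71, -0.132, 0.678]
ft_force: [-0.4, 0.0, -6.7]
width: 0.035
t 21.0 p [0.5417 0.0252 0.2227] F [-0.42  0.03 -6.65] w 0.035
[[-0.042, 0.378, 0.925], [0.021, 0.926, -0.377], [-0.999, 0.004, -0.047]]
cm [ 0.17  0.05 -0.09]
```

```bash
python3 -m inch '[{"translation":[0.1,0,0],"spin":0},{"translation":[0,0,0],"spin":0}]'; python3 st.py .541 .026 .221
```

```text
time: 21.25
ee_pos: [0.5418, 0.0252, 0.2218]
eef_rot: [0.14, 0.71, -0.132, 0.678]
ft_force: [0.2, 0.4, -6.5]
width: 0.0352
t 21.25 p [0.5418 0.0252 0.2218] F [ 0.2   0.39 -6.51] w 0.0352
[[-0.042, 0.378, 0.925], [0.021, 0.926, -0.377], [-0.999, 0.004, -0.046]]
cm [ 0.09  0.04 -0.1 ]
```

```bash
python3 -m inch '[{"translation":[0.1,0,0],"spin":0},{"translation":[0.05,0,0],"spin":0}]'; python3 st.py .541 .026 .221
```

```text
time: 21.5
ee_pos: [0.5423, 0.0253, 0.2215]
eef_rot: [0.141, 0.709, -0.131, 0.678]
ft_force: [-1.7, -0.3, 0.2]
width: 0.0348
t 21.5 p [0.5423 0.0253 0.2215] F [-1.72 -0.35  0.16] w 0.0348
[[-0.04, 0.378, 0.925], [0.021, 0.926, -0.377], [-0.999, 0.005, -0.045]]
cm [ 0.06  0.02 -0.14]
```

```bash
python3 -m inch '[{"translation":[0.1,0,0],"spin":0},{"translation":[0,0,0],"spin":0}]'; python3 st.py .541 .026 .221
```

```text
time: 21.75
ee_pos: [0.5426, 0.0251, 0.2216]
eef_rot: [0.141, 0.709, -0.131, 0.679]
ft_force: [-2.7, -1.5, -0.2]
width: 0.0352
t 21.75 p [0.5426 0.0251 0.2216] F [-2.73 -1.53 -0.19] w 0.0352
[[-0.038, 0.378, 0.925], [0.022, 0.926, -0.377], [-0.999, 0.005, -0.044]]
cm [ 0.06  0.02 -0.18]
```

The rest now carries the bottle's whole weight (Fz is about 0, and the height is what the firm rest should give). Releasing.

```bash
python3 -m inch '[{"translation":[0,0,0],"spin":0},{"translation":[0,0,0],"spin":0}]' - 4; python3 -m inch '[{"translation":[0,0,0],"spin":0},{"translation":[0,0,0],"spin":0},{"translation":[0,0,0],"spin":0},{"translation":[0,0,0],"spin":0},{"translation":[0,0,0],"spin":0},{"translation":[0,0,0],"spin":0}]' 0; python3 st.py
python3 - <<'E'
from h import *
im,s=snap('scene','s7.png');cv2.imwrite('pics/s7c.png',cv2.resize(cv2.cvtColor(im[120:320,220:420],cv2.COLOR_RGB2BGR),(600,600)))
im,s=snap('wrist','w7.png')
E
```

```text
time: 22.0
ee_pos: [0.5427, 0.0253, 0.2216]
eef_rot: [0.141, 0.708, -0.131, 0.679]
ft_force: [-1.0, -0.1, 0.9]
width: 0.0358
time: 22.75
ee_pos: [0.5432, 0.0255, 0.2216]
eef_rot: [0.141, 0.708, -0.131, 0.679]
ft_force: [-0.2, -0.5, -0.4]
width: 0.0845
t 22.75 p [0.5432 0.0255 0.2216] F [-0.17 -0.55 -0.45] w 0.0845
[[-0.037, 0.378, 0.925], [0.022, 0.926, -0.377], [-0.999, 0.006, -0.043]]
```

View pics/s7c.png

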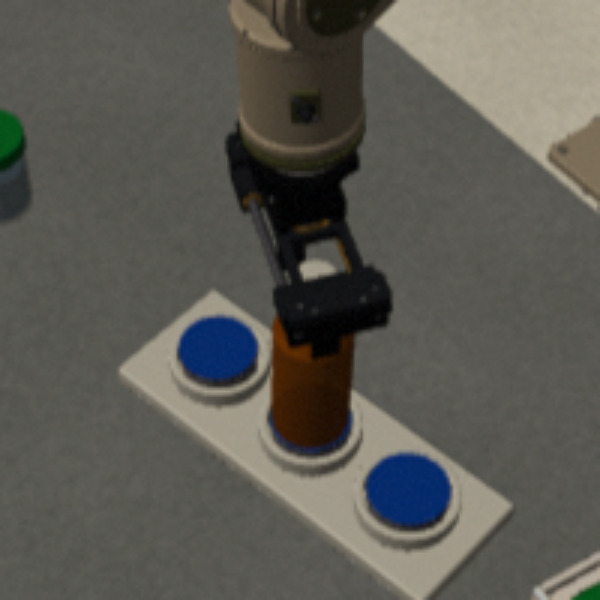

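View pics/w7.png

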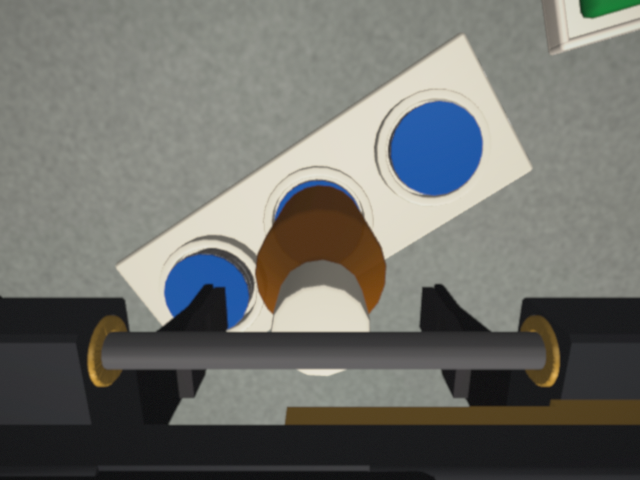

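The bottle stands on the middle rest with the fingers well clear of the cap. I'll raise the arm straight up, back it off and check from above.

```bash
python3 -m inch '[{"translation":[-1,0,0],"spin":0},{"translation":[-2,0,0],"spin":0},{"translation":[-3,0,0],"spin":0},{"translation":[-3,0,0],"spin":0},{"translation":[-3,0,0],"spin":0},{"translation":[-2,2,-3],"spin":0},{"translation":[0,2,-5],"spin":0},{"translation":[0,2,-5],"spin":0},{"translation":[0,2,-4],"spin":0},{"translation":[0,0,0],"spin":0},{"translation":[0,0,0],"spin":0},{"translation":[0,0,0],"spin":0}]'; python3 st.py
python3 - <<'E'
from h import *
for n in('top','scene'):
    im,s=snap(n,n+'8.png');K,T=cam(n)
    if n=='scene':cv2.imwrite('pics/s8c.png',cv2.resize(cv2.cvtColor(im[120:320,220:420],cv2.COLOR_RGB2BGR),(600,600)))
    for c,st in blobs(im,(105,120,50),(130,255,255),30): print(n,c.round(1),st,ray(c,.05,K,T).round(4))
E
```

```text
time: 24.35
ee_pos: [0.4188, 0.1624, 0.3817]
eef_rot: [0.143, 0.705, -0.131, 0.682]
ft_force: [-0.3, -0.1, -0.3]
width: 0.0869
t 24.35 p [0.4188 0.1624 0.3817] F [-0.34 -0.1  -0.31] w 0.0869
[[-0.029, 0.381, 0.924], [0.024, 0.925, -0.38], [-0.999, 0.011, -0.036]]
top [350.  241.2] [336 226  29  31 695] [ 0.5568 -0.0842  0.05  ]
top [255.6 256.6] [241 242  30  30 671] [0.5154 0.1339 0.05  ]
scene [234.9   3.1] [231   0   8   8  55] [ 0.0398 -1.1986  0.05  ]
scene [608.8 117.2] [601 112  16  11  72] [-0.5726  0.1499  0.05  ]
scene [292.2 235.8] [280 226  26  21 432] [ 0.5586 -0.0804  0.05  ]
scene [355.7 282.8] [342 271  28  25 525] [0.5184 0.1371 0.05  ]
```

View pics/top8.png

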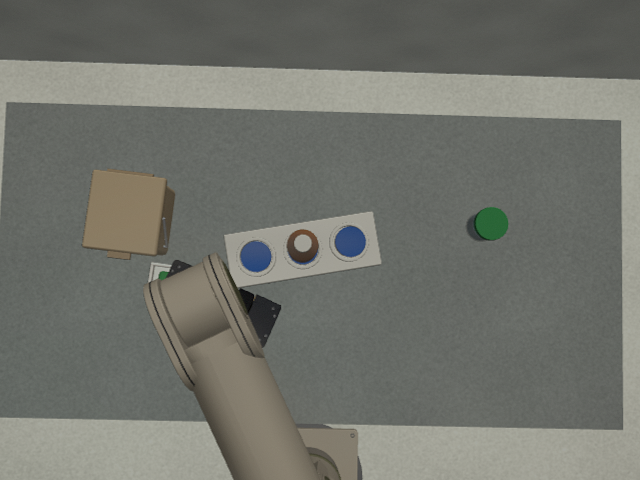

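View pics/s8c.png

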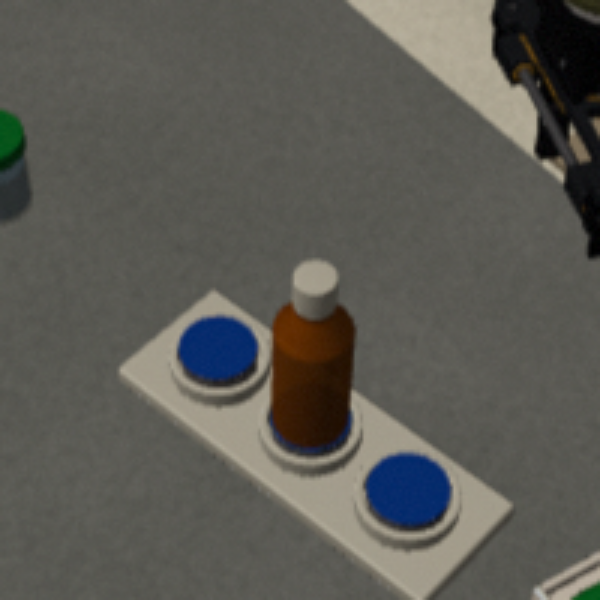

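The top view shows the cap at about (303,243), and the scene view shows the bottle upright on the middle rest. I'll check how well it's centred.

```bash
python3 - <<'E'
from h import *
for n,b in(('top',(293,233,314,254)),('scene',(315,205,335,217))):
    im=cv2.cvtColor(cv2.imread(f'pics/{n}8.png'),cv2.COLOR_BGR2RGB);K,T=cam(n)
    sub=np.zeros_like(im);sub[b[1]:b[3],b[0]:b[2]]=im[b[1]:b[3],b[0]:b[2]]
    for c,st in blobs(sub,(0,0,130),(180,60,255),20): print(n,c.round(1),st,ray(c,.24,K,T).round(4),ray(c,.235,K,T).round(4))
E
```

```text
top [302.4 242.5] [294 234  18  18 232] [0.5388 0.0274 0.24  ] [0.5391 0.0274 0.235 ]
scene [324.5 211.7] [318 207  14  10 125] [0.5396 0.0284 0.24  ] [0.5369 0.0252 0.235 ]
```

The cap is within about 2 mm of the middle rest's axis in both views, so I'm handing in.

```bash
python3 -c "
from bench import close_job
print(close_job())"
```

```text
the job is handed in; nothing more can be done
None
```

I pressed the three rests from left to right and stood the bottle on the middle one, the firmest. I handed the job in at about 24 s of the 62 s allowed; no verdict was reported.

| Rest | Pressed down | Push-back | Spring |
|---|---|---|---|
| Left | about 5.9 mm | 4–6 N | weak |
| Middle | about 6.8 mm | 13.9 N | firm |
| Right | about 5.9 mm | 8.4 N | middling |

Depths come from the fingertip height, assuming the rests' blue faces start at 50 mm. Force readings were noisy by about 1 N and had some sideways component, but the three springs were clearly different.

- **Bottle:** in the top and scene views its cap is within about 2 mm of the middle rest's axis. It looks upright, and its release height matched an unsunk rest to within about 1 mm.
- **Gripper:** it is open, clear of everything, and reads no contact force.
- **Rests:** the left and right rests look level and centred in their cups.
- **Other objects:** the caddy and jar have not moved. The arm partly hid the dish in the last top view; what showed of it was in place.
- **Tilt:** the tool had tilted about 0.02 rad by the time I set the bottle down. No lasting lean shows in the final views.

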